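# Find the high spot of a tube carousel on the truing stand and brake it there

### The job

The tube carousel on the truing stand has one bent spot in the running track under its top plate. Take the crank grip lightly and turn the carousel slowly, feeling the drag, until the top of the high spot stands exactly at the feeler's tip; leave it there, then gently push the brake post fully home so that it stays. Do not force anything and leave the other things on the bench where they are.

Things in the scene. Friction and masses are not known exactly. Their poses are not given: they have to be found in the camera images.
- stand: the truing stand, fixed to the bench: a grey foot plate 300 x 320 x 14 mm. Origin on the carousel's upright axle at bench height; +z up, its own +x points from the axle to the feeler, its own -y from the axle to the brake.
- carousel: aluminium tube carousel lying level on the stand, free to turn either way without end about its upright axle; a steady bearing drag (about 4 N at the crank grip) also holds it where it is left. Origin on the axle at bench height. Top plate 192 mm across, upper face 86 mm above the bench; hub 36 mm across, up to 98 mm. Hidden under the plate, 61 to 79 mm up, is the running track, 170 mm across.
- axle (a point): point on the axle at the top of the hub, 98 mm up. The track's one bent spot, unmarked and at an unknown angle to the crank, rises and falls smoothly by 4 mm, alike on both sides, over 16 degrees either side of its crest; it starts at least 40 degrees from the feeler.
- crank (a point): middle of the crank grip: upright black cylinder 20 mm across, 91 to 131 mm above the bench, 52 mm from the axle; spins on its pin, so the hand need not turn. Hold it lightly (grip under 50 N). Turning the rise on to the feeler adds up to some 7 N of drag here; at the crest the drag is back to normal; past it the feeler's spring drives the carousel onward with up to some 7 N.
- feeler: spring feeler in a fixed block (44 x 50 mm, top 92 mm above the bench): a level plunger whose rolling ball tip, 10 mm across, presses on the track with 10 N where it is true and 17 N at the crest. Its tail with a black button moves out up to 4 mm behind the block. Origin under the block, 128 mm from the axle along the stand's +x, 14 mm up.
- feeler_tip (a point): where the feeler's tip touches the true track: 85 mm from the axle, 70 mm above the bench, on the side of the block
- brake (a joint): travel of the brake slide, m: 0 off (as at the start), 0.014 fully home against its stop. It moves level towards the axle (along the stand's +y), sliding drag 7 N; its sprung rubber pad meets the track after about 11 mm and adds up to about 4 N. It stays where it is left.
- brake_block: steel block 50 x 50 mm that guides the brake slide (its top 76 mm above the bench). Origin under it on the foot plate, 148 mm from the axle along the stand's -y.
- brake_post (a point): top of the brake post: an upright steel rod 16 mm across that rises from the aluminium slide (upper face 76 mm above the bench, 34 mm wide) to 129 mm above the bench; 148 mm from the axle when the brake is off, 134 mm when on. Push it gently, it needs about 12 N.
- tube_rack: bystander, to be left alone: white rack 75 x 140 x 50 mm full of capped tubes (100 mm high in all)
- kit_box: bystander, to be left alone: open cardboard box 100 x 130 x 80 mm
- cassette_a: bystander, to be left alone: white test cassette 70 x 22 x 6 mm lying flat
- cassette_b: bystander, to be left alone: white test cassette 70 x 22 x 6 mm lying flat
- reagent: bystander, to be left alone: bottle 48 mm across, 100 mm high, blue cap
- screw_pot: bystander, to be left alone: small lidded pot 40 mm across, 28 mm high, standing on the near left corner of the stand's foot

How it is judged:
By the outcome, as a careful person would: the job done as asked, in the order asked, and still so for the second after the job is handed in, with the robot touching nothing.
It also fails if it takes over 72 s, if anything falls off the work surface, if the arm or the gripper's body presses on something with over 40 N, if the wrist force passes 120 N, or if a joint passes its speed limit or range.

### The arm

A 6-joint arm with a two-finger parallel gripper is mounted at the origin on the work surface. World frame = base frame: x ahead of the robot, y to its left, z up, the work surface at z = 0. Lengths are in m, angles in degrees, forces in N, time in s.
With the tool pointing down it reaches from about 0.4 to 0.825 m from the base axis. Payload 7 kg.
Tool frame: the origin (TCP) lies midway between the tips of the shut fingers; the grasp point (between the pads) lies 19 mm behind it; z points along the fingers, y is the direction in which the jaws open and shut (so a half turn about z gives the same grasp; the last joint's range is limited). The gripper opens to 88 mm and grips with 3 to 60 N. Pads are 19 mm wide; open, the fingers measure 130 mm over their backs; the gripper's body (78 mm by 193 mm) begins 47 mm behind the grasp point.
Start: joints at [-53.509, 20.546, 0.682, 0, -70.136, -16.507], TCP at [0.231, -0.634, 0.227] pointing down, gripper open.
Joint ranges: [-176.03, 176.03], [-82.01, 121.73], [-58.28, 71.71], [-173.87, 95.51], [-174.79, -0.11], [-173.66, 173.66]. Speed limits (degrees/s): [136.94, 136.94, 172.46, 180, 180, 180].

### API

Orientations are given as a 3x3 rotation matrix whose columns are the frame's x, y, z axes.
In Python, from rig import robot gives the robot as it stands. Calls block until the motion is done:
- robot.goto(position, orientation): joint-space move of the TCP to a pose.
- robot.servo_line(position, ori=None, speed=0.15): straight line of the TCP; ori=None keeps the orientation; speed is the mean speed in m/s.
- robot.movej(angles): joint-space move.
- robot.move_gripper(opening): opening from 0.0 (shut) to 1.0 (fully open); the grip force is fixed at half the most; returns when the fingers have stopped.
- robot.dwell(seconds).
- robot.ik(position, orientation): joint angles nearest the present ones, or None.
- robot.grab_frame(name): name is "side" or "top"; returns (picture, depth): 480x640x3 uint8, red, green, blue; 480x640 float32, m along the optical axis (not along the pixel's ray), 0 where there is no reading.
- robot.camera_info(name): a dict with "vfov" (degrees; the focal length in pixels is half the picture's height over the tangent of half this angle, whatever the lens; pixels are square), "cx", "cy" (the principal point, pixels), "view" (4x4, takes a point from world to camera coordinates). Camera axes: x right, y down, z forward; pixel columns grow to the right and rows downward; lengths in m; the calibration is good to about 2 mm. A picture is of the moment at which its call begins. camera_info takes no time and is no camera call.
A pose or a line that the arm cannot do raises robot.Unreachable and nothing moves.
- robot.job_done(): hands the job in, once; it reports no verdict.
Readings, each from a call of its own:
- robot.read_t(): time.
- robot.read_qpos(): joint angles.
- robot.read_qvel(): joint speeds.
- robot.read_effort(): joint torques, N m.
- robot.read_position(): TCP position.
- robot.read_tcp_rot(): TCP orientation.
- robot.read_force(): force on the tool from outside, world axes, zero at the start.
- robot.read_ft_torque(): the same for the moment, N m.
- robot.read_grip_width(): opening from 0.0 (shut) to 1.0 (fully open).
Only numpy, scipy, OpenCV 4.12 (cv2) and the standard library are available. Lean on these libraries where they do the work, as an engineer would, in place of code of your own. Each camera call takes 0.05 s, during which the arm holds its last target.

## Working session

There is one attempt and no reset: what is moved stays moved. The work goes in short steps, each a Python script; the robot and the scene stay as the last script left them, time stands still between calls to the robot, and variables do not carry over. Pictures are saved under pics/ and viewed, and the job is handed in when it is done.

```bash
ls; mkdir -p pics; python3 - <<'E'
from rig import robot
import cv2
for n in ("side","top"):
    p,d=robot.grab_frame(n)
    cv2.imwrite(f"pics/{n}0.png",p[:,:,::-1])
    import numpy as np; np.save(f"{n}0.npy",d)
    print(n,robot.camera_info(n))
print(robot.read_t(),robot.read_position(),robot.read_tcp_rot(),robot.read_force())
E
```

```text
pics
side {'vfov': 55.6786625217924, 'cx': 321.5227325526807, 'cy': 235.80566731004635, 'view': array([[ 0.69290378, -0.72099983, -0.00660277, -0.39236192],
       [-0.36701971, -0.34480576, -0.86394764,  0.29027706],
       [ 0.62062942,  0.60105593, -0.50353837,  0.6744464 ],
       [ 0.        ,  0.        ,  0.        ,  1.        ]])}
top {'vfov': 48.25264101203934, 'cx': 316.5562629684844, 'cy': 243.6808244879153, 'view': array([[-0.02758823, -0.99949713, -0.01563236, -0.00648019],
       [-0.98565782,  0.02980413, -0.16610351,  0.54063353],
       [ 0.16648589,  0.01082566, -0.98598441,  1.18029607],
       [ 0.        ,  0.        ,  0.        ,  1.        ]])}
0.1 [ 0.23049365 -0.63394955  0.22572387] [[-9.39829385e-01 -3.41643531e-01 -6.51874141e-04]
 [-3.41644121e-01  9.39828410e-01  1.36163677e-03]
 [ 1.47455442e-04  1.50241522e-03 -9.99998861e-01]] [-0.67018169  0.01089602 -0.49834576]
```

View pics/side0.png

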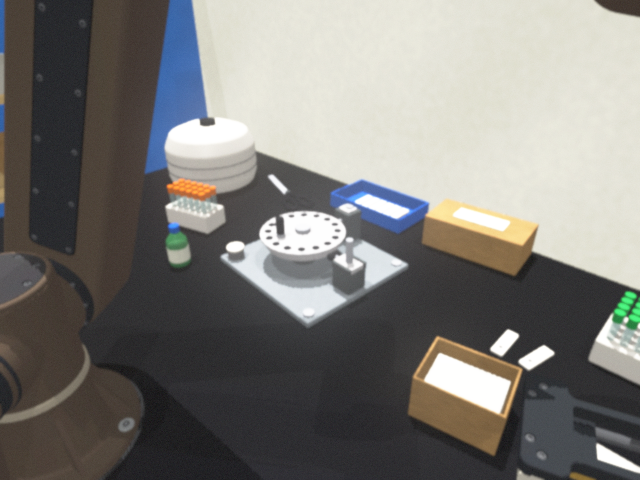

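View pics/top0.png

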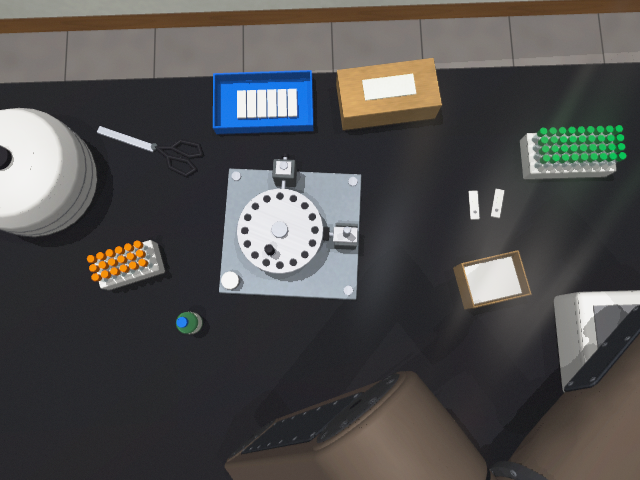

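Both views show the stand: in the top view the hub is about (279,230), the crank (270,250), the feeler (284,168) and the brake post (347,232). I'll enlarge to read these more closely.

```bash
python3 - <<'E'
import cv2
p=cv2.imread("pics/top0.png")[150:310,210:370]
cv2.imwrite("pics/top0c.png",cv2.resize(p,None,fx=3.75,fy=3.75,interpolation=cv2.INTER_CUBIC))
p=cv2.imread("pics/side0.png")[190:330,215:415]
cv2.imwrite("pics/side0c.png",cv2.resize(p,None,fx=4,fy=4,interpolation=cv2.INTER_CUBIC))
E
```

```text
(no output)
```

View pics/top0c.png

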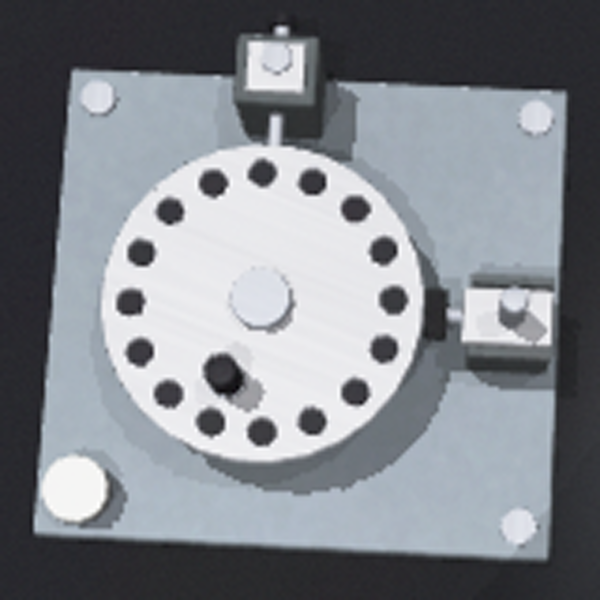

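View pics/side0c.png

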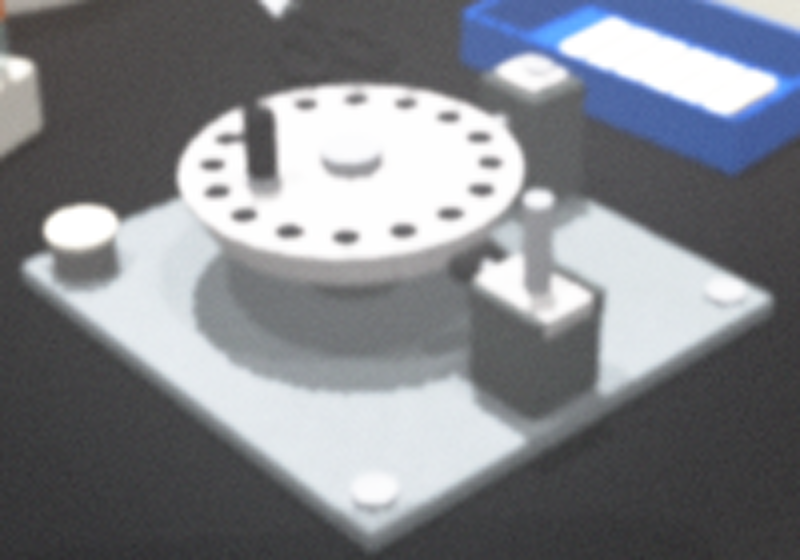

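```bash
cat > h.py <<'E'
import numpy as np
from rig import robot
def ray(cam,uv):
    c=robot.camera_info(cam);f=240/np.tan(np.radians(c['vfov']/2));V=c['view']
    d=np.array([(uv[0]-c['cx'])/f,(uv[1]-c['cy'])/f,1.])
    R=V[:3,:3];o=-R.T@V[:3,3];return o,R.T@d
def atz(cam,uv,z):
    o,d=ray(cam,uv);return o+d*(z-o[2])/d[2]
def tc(u,v,z): return atz('top',((u+.5)/3.75-.5+210,(v+.5)/3.75-.5+150),z)
def sc(u,v,z): return atz('side',((u+.5)/4-.5+215,(v+.5)/4-.5+190),z)
E
python3 - <<'E'
from h import *
np.set_printoptions(precision=4,suppress=True)
hub=tc(261,297,.098);hs=sc(351,150,.098)
pl=(tc(101,303,.086)+tc(424,303,.086)+tc(263,145,.086)+tc(263,462,.086))/4
print('hub',hub,hs,'plate',pl, np.linalg.norm(tc(101,303,.086)-tc(424,303,.086)),np.linalg.norm(tc(263,145,.086)-tc(263,462,.086)))
cr=tc(224,368,.131);cs=sc(260,106,.131);print('crank',cr,cs,np.linalg.norm((cr-hub)[:2]),np.linalg.norm((cs-hs)[:2]))
po=tc(515,300,.129);ps=sc(539,198,.129);print('post',po,ps,np.linalg.norm((po-hub)[:2]),np.linalg.norm((ps-hs)[:2]))
fe=tc(277,57,.095);print('feel',fe,np.linalg.norm((fe-hub)[:2]))
C=[tc(*c,.014) for c in [(72,69),(567,92),(548,558),(35,533)]]
print(C)
a=lambda v:np.degrees(np.arctan2(v[1],v[0]))
print('edges (dir)',a(C[0]-C[1])-90,a(C[3]-C[2])-90,a(C[0]-C[3]),a(C[1]-C[2]),[np.linalg.norm(C[i]-C[i-1]) for i in range(4)])
print('yaw brake',a(po-hub)+90,a(ps-hs)+90,'feeler',a(fe-hub), 'crank',a(cr-hub),a(cs-hs))
# plate tilt: depth check
E
```

```text
hub [0.5669 0.0585 0.098 ] [0.562  0.0538 0.098 ] plate [0.5661 0.0585 0.086 ] 0.19156053869993958 0.1912503422596308
crank [0.52   0.0774 0.131 ] [0.5218 0.0815 0.131 ] 0.05061254972393414 0.048859304052918606
post [ 0.5545 -0.0888  0.129 ] [ 0.5536 -0.0897  0.129 ] 0.14777917649641578 0.1438053742162413
feel [0.7139 0.0468 0.095 ] 0.14751616698037204
[array([0.7366, 0.1844, 0.014 ]), array([ 0.7111, -0.1324,  0.014 ]), array([ 0.4149, -0.1085,  0.014 ]), array([0.4394, 0.2075, 0.014 ])]
edges (dir) -4.616530275853336 -4.425215470821755 -4.427416665142216 -4.6150677050745585 [np.float64(0.2981745110868723), np.float64(0.3178933090299058), np.float64(0.29711467489026866), np.float64(0.31691849065154226)]
yaw brake -4.802526590007091 -3.3349597424896587 feeler -4.555278749811885 crank 158.0051208162975 145.4965589808016
```

The top view agrees with the given sizes: crank radius 50.6 mm, post 147.8 mm and foot 317x298 mm. That puts the axle at about (0.566, 0.058) with a yaw of -4.55°. The side view is coarser. Next I'll move above the crank.

```bash
cat >> h.py <<'E'
np.set_printoptions(precision=4,suppress=True)
YAW=-4.55
def Rz(th):
    t=np.radians(th);return np.array([[-np.sin(t),np.cos(t),0],[np.cos(t),np.sin(t),0],[0,0,-1]]).T
Rz_=lambda th: np.column_stack([[-np.sin(np.radians(th)),np.cos(np.radians(th)),0],[np.cos(np.radians(th)),np.sin(np.radians(th)),0],[0,0,-1]])
R0=Rz_(180+YAW)
AX=np.array([.5665,.0583])
E
python3 - <<'E'
from h import *
import cv2
print(robot.ik([.52,.077,.2],R0))
robot.goto([.519,.0776,.19],R0)
print(robot.read_t(),robot.read_position(),robot.read_force())
robot.move_gripper(.6);print(robot.read_t(),robot.read_grip_width())
p,d=robot.grab_frame("side")
cv2.imwrite("pics/side1c.png",cv2.resize(p[100:300,190:430,::-1],None,fx=3,fy=3,interpolation=cv2.INTER_CUBIC))
p,d=robot.grab_frame("top")
cv2.imwrite("pics/top1c.png",cv2.resize(p[150:310,210:370,::-1],None,fx=3.75,fy=3.75,interpolation=cv2.INTER_CUBIC))
E
```

```text
[ 29.8224   7.6203 -20.2956   0.     -62.0841 -34.3724]
2.8167 [0.5191 0.077  0.19  ] [-0.3534  0.2574  0.4197]
3.6083 0.6040551531878146
```

View pics/side1c.png

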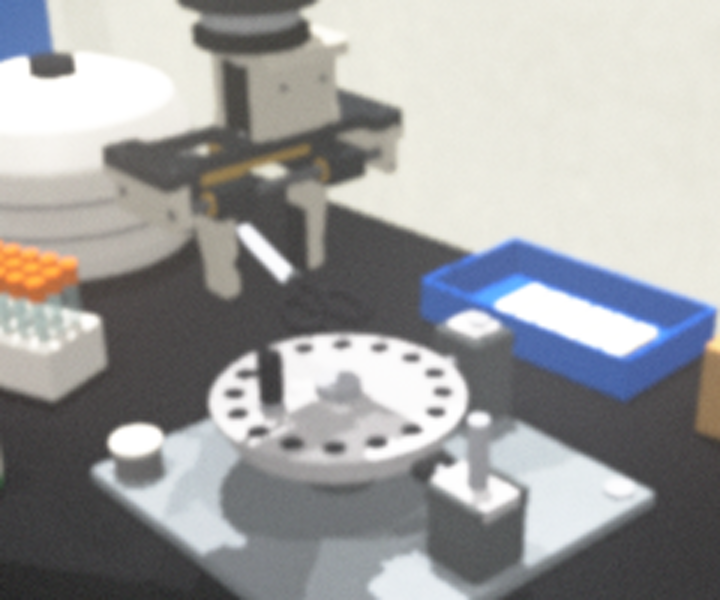

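View pics/top1c.png

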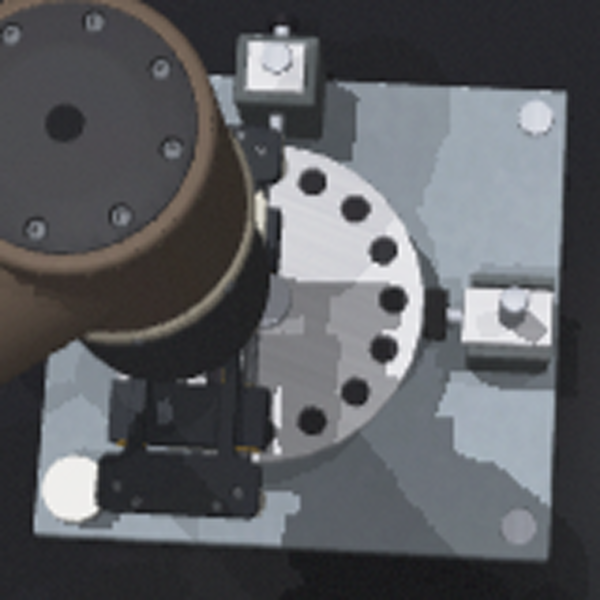

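The gripper is above the crank, with the jaws along the stand's x axis and everything clear. I'll lower it and grip.

```bash
python3 - <<'E'
from h import *
print(robot.read_t())
robot.servo_line([.519,.0776,.105],speed=.08)
print(robot.read_t(),robot.read_position(),robot.read_force())
robot.move_gripper(0.0)
w=robot.read_grip_width()
print(robot.read_t(),w*88,robot.read_position(),robot.read_force(),robot.read_ft_torque())
robot.dwell(.2);print(robot.read_force(),robot.read_t())
E
```

```text
3.7083
4.9167 [0.5194 0.0778 0.1055] [ 0.3178  0.4184 -0.1113]
5.5583 19.276188106186556 [0.5192 0.0776 0.1051] [0.3581 0.4296 0.476 ] [-0.1304 -0.1946  0.018 ]
[ 0.726  -0.5714  0.5415] 5.7583
```

```bash
cat >> h.py <<'E'
import json,os
def ang(p): 
    d=p[:2]-AX; return np.degrees(np.arctan2(d[1],d[0]))
LOG='log.txt'
def step(a,r,speed,log=True):
    t=np.radians(a)
    robot.servo_line([AX[0]+r*np.cos(t),AX[1]+r*np.sin(t),.105],speed=speed)
    f=np.mean([robot.read_force() for _ in range(3)],axis=0);p=robot.read_position()
    ur=np.array([np.cos(t),np.sin(t)]);ut=np.array([-ur[1],ur[0]])
    row=[robot.read_t(),a,ang(p)%360,1e3*np.linalg.norm(p[:2]-AX),f[:2]@ut,f[:2]@ur,f[2]]
    if log: open(LOG,'a').write(' '.join('%.3f'%x for x in row)+'\n'); print(' '.join('%.2f'%x for x in row))
    return row
E
python3 - <<'E'
from h import *
a=157.8
for i in range(6):
    a+=4; step(a,.0515,.03)
E
```

```text
6.03 161.80 161.54 51.19 -1.93 -2.43 -0.88
6.29 165.80 165.75 51.28 -1.47 -2.70 -0.15
6.56 169.80 169.90 51.40 -1.36 -1.84 0.92
6.83 173.80 173.98 51.50 -1.68 -0.37 0.55
7.09 177.80 177.96 51.62 -1.38 0.34 2.60
7.36 181.80 181.97 51.68 -1.47 0.76 3.68
```

```bash
python3 - <<'E'
from h import *
a=181.8
for i in range(24):
    a+=4; r=step(a,.0517,.035)
    if r[4]<-4 or abs(r[5])>10 or r[4]>2: break
print(robot.read_grip_width()*88)
E
```

```text
7.61 185.80 186.03 51.83 -1.55 0.94 3.23
7.86 189.80 190.07 51.90 -0.34 0.49 4.47
8.11 193.80 194.05 52.00 -1.02 0.66 5.66
8.36 197.80 198.09 52.13 -1.14 1.15 4.89
8.61 201.80 202.10 52.22 -0.89 1.94 4.44
8.86 205.80 206.08 52.34 -0.56 1.41 5.62
9.11 209.80 210.07 52.45 -0.72 2.23 6.19
9.36 213.80 214.05 52.51 -0.71 1.84 6.17
9.61 217.80 218.01 52.63 -1.48 2.51 7.77
9.86 221.80 221.94 52.73 0.01 2.41 5.74
10.11 225.80 225.88 52.78 -0.58 3.27 6.74
10.36 229.80 229.82 52.87 -1.00 2.68 8.25
10.61 233.80 233.71 52.98 -1.26 3.28 6.51
10.86 237.80 237.67 53.02 -1.52 3.69 7.77
11.11 241.80 241.56 53.09 -0.42 3.14 6.97
11.36 245.80 245.50 53.18 -1.15 3.79 6.53
11.61 249.80 249.45 53.23 -1.49 4.10 7.20
11.86 253.80 253.36 53.27 -0.94 5.03 7.46
12.11 257.80 257.27 53.30 -0.56 6.19 7.01
12.36 261.80 261.19 53.33 -0.49 6.00 6.24
12.61 265.80 265.16 53.36 -1.22 6.39 7.42
12.86 269.80 269.13 53.41 -1.05 5.83 5.33
13.11 273.80 273.11 53.37 -1.66 6.00 5.32
13.36 277.80 277.11 53.38 -1.25 6.98 4.91
19.194172097168085
```

```bash
python3 - <<'E'
from h import *
L=np.loadtxt('log.txt')[3:]
t=np.radians(L[:,2]);P=AX+1e-3*L[:,3:4]*np.c_[np.cos(t),np.sin(t)]
# fixed r=52 fit
from scipy.optimize import least_squares
s=least_squares(lambda c:np.hypot(*(P-c[:2]).T)-c[2],[*AX,.052]);print(s.x,1e3*np.abs(s.fun).max())
s=least_squares(lambda c:np.hypot(*(P-c[:2]).T)-.052,AX);print(s.x,1e3*np.abs(s.fun).max())
print(robot.read_position(),robot.read_force(),robot.read_ft_torque())
E
```

```text
[0.5667 0.0568 0.0519] 0.027441053956467343
[0.5668 0.0569] 0.05682579173008073
[0.5731 0.0053 0.1051] [-0.2942 -7.0825  4.9144] [-2.4482  0.1353 -0.0268]
```

The gripped positions fit a circle of radius 51.9 mm centred on (0.5667, 0.0568). I'll use that as the axle and carry on, which should remove the radial load.

```bash
sed -i 's/^AX=.*/AX=np.array([.56675,.05685])/; s/^LOG=.*/LOG="log2.txt"/' h.py; python3 - <<'E'
from h import *
a=ang(robot.read_position())%360; print(a)
for i in range(28):
    a+=4; r=step(a,.0519,.035)
    if r[4]<-3.5 or abs(r[5])>10 or r[4]>2.5: break
print(robot.read_grip_width()*88)
E
```

```text
277.0308645553364
13.61 281.03 280.83 52.15 -1.51 -0.13 5.65
13.86 285.03 284.80 52.15 -0.67 -0.09 5.36
14.11 289.03 288.78 52.15 -1.21 -0.39 4.72
14.36 293.03 292.72 52.14 -1.36 -0.17 5.22
14.61 297.03 296.70 52.13 -0.47 -0.51 4.56
14.86 301.03 300.61 52.15 -1.56 -0.43 6.00
15.11 305.03 304.54 52.15 -0.91 -0.13 4.53
15.36 309.03 308.58 52.16 -1.01 -0.54 5.89
15.61 313.03 312.55 52.13 -1.14 0.86 5.27
15.86 317.03 316.54 52.13 -0.72 -0.75 4.62
16.11 321.03 320.50 52.13 -0.25 0.08 4.33
16.36 325.03 324.52 52.14 -1.11 0.03 5.00
16.61 329.03 328.64 52.13 -1.44 0.03 5.60
16.86 333.03 332.80 52.11 -1.51 0.35 3.75
17.11 337.03 336.97 52.13 -0.21 -1.12 4.65
17.36 341.03 341.16 52.10 -0.72 0.75 4.63
17.61 345.03 345.27 52.10 -0.95 0.26 4.33
17.86 349.03 349.28 52.08 -1.46 0.07 4.64
18.11 353.03 353.38 52.09 -0.29 1.25 4.13
18.36 357.03 357.35 52.08 -1.17 0.39 5.42
18.61 361.03 1.26 52.06 -1.26 1.29 4.41
18.86 365.03 5.37 52.07 -1.83 0.31 4.35
19.11 369.03 9.39 52.06 -0.84 0.44 5.29
19.36 373.03 13.32 52.04 -1.48 1.63 4.51
19.61 377.03 16.49 52.02 -5.05 2.04 4.78
19.24902788989455
```

The force jumps at about 376°, so the rise has started. I'll go over it in fine steps.

```bash
sed -i 's/^LOG=.*/LOG="log3.txt"/' h.py; python3 - <<'E'
from h import *
a=377.03
for i in range(21):
    a+=1.5; r=step(a,.0519,.015)
    if abs(r[4])>15 or abs(r[5])>12: break
E
```

```text
19.86 378.53 17.57 52.06 -6.35 1.66 4.08
20.11 380.03 19.04 52.01 -6.37 1.31 3.31
20.36 381.53 20.54 52.00 -6.95 1.58 4.11
20.61 383.03 22.15 52.03 -4.82 1.61 3.99
20.86 384.53 23.81 52.01 -4.69 0.83 3.83
21.11 386.03 25.33 52.03 -4.97 1.07 4.14
21.36 387.53 27.14 51.99 -4.80 1.38 4.11
21.61 389.03 29.14 51.98 -2.24 0.74 5.45
21.86 390.53 30.65 52.00 -2.28 0.34 5.91
22.11 392.03 32.46 52.01 -1.16 0.99 5.44
22.36 393.53 34.39 52.00 0.75 -0.54 5.50
22.61 395.03 36.19 51.99 2.60 0.43 7.19
22.86 396.53 37.49 51.98 0.62 1.19 6.12
23.11 398.03 39.30 51.97 4.51 -0.18 7.74
23.36 399.53 40.88 51.99 4.07 0.65 8.17
23.61 401.03 42.52 51.97 5.11 0.31 9.88
23.86 402.53 44.13 51.98 6.16 -0.04 8.26
24.11 404.03 45.46 51.98 5.39 -0.19 7.63
24.36 405.53 46.49 51.98 2.07 0.63 7.06
24.61 407.03 47.53 51.99 -1.36 0.15 6.01
24.86 408.53 48.72 52.00 -1.90 1.17 5.96
```

```bash
sed -i 's/^LOG=.*/LOG="log4.txt"/' h.py; python3 - <<'E'
from h import *
a=408.53
for i in range(26):
    a-=1.5; r=step(a,.0519,.015)
    if abs(r[4])>15 or abs(r[5])>12: break
E
```

```text
25.11 407.03 47.91 51.99 0.84 0.83 7.14
25.36 405.53 46.85 51.97 3.41 0.01 7.71
25.61 404.03 45.83 51.94 6.63 0.73 8.54
25.86 402.53 44.54 51.96 6.08 0.67 8.59
26.11 401.03 42.91 51.96 6.50 0.04 8.75
26.36 399.53 41.45 51.98 6.06 0.09 8.45
26.61 398.03 39.95 51.98 5.53 0.58 8.65
26.86 396.53 38.31 51.97 4.90 0.13 8.07
27.11 395.03 36.64 52.01 3.65 -0.84 7.60
27.36 393.53 35.07 51.98 4.22 0.60 7.80
27.61 392.03 33.60 51.97 4.41 0.47 7.52
27.86 390.53 31.78 51.97 1.47 0.46 6.91
28.11 389.03 30.28 52.01 3.15 0.72 6.58
28.36 387.53 28.58 52.02 1.30 1.67 6.41
28.61 386.03 26.77 52.00 -0.38 0.80 5.90
28.86 384.53 24.80 52.01 -2.74 0.45 5.55
29.11 383.03 23.36 51.97 -0.87 1.18 5.74
29.36 381.53 21.48 52.04 -4.49 2.55 4.78
29.61 380.03 19.86 52.00 -4.23 1.89 4.98
29.86 378.53 18.17 52.00 -5.22 1.46 3.88
30.11 377.03 16.64 52.02 -5.44 2.80 3.66
30.36 375.53 15.53 52.03 -2.22 1.34 5.18
30.61 374.03 14.58 52.04 -0.32 2.10 4.92
30.86 372.53 13.50 52.02 1.87 0.59 6.01
31.11 371.03 12.06 52.04 1.75 1.61 5.42
31.36 369.53 10.59 52.05 1.59 2.04 6.74
```

```bash
python3 - <<'E'
from h import *
from scipy.optimize import least_squares
A=np.vstack([np.loadtxt('log2.txt')[-4:],np.loadtxt('log3.txt')]);B=np.loadtxt('log4.txt')[1:]
def model(x,c,b,K,w,n):
    u=(x-c)/w; s=np.where(abs(u)<1,np.sign(u)*abs(np.sin(np.pi*u/2))**1*(1-abs(u)**n),0); return b+K*s
for name,sets in (('fwd',[A]),('rev',[B]),('both',[A,B])):
    def res(p): return np.concatenate([model(S[:,2],p[0],p[4+i],p[1],p[2],p[3])-S[:,4] for i,S in enumerate(sets)])
    s=least_squares(res,[31,6,16.5,6]+[0]*len(sets),loss='soft_l1');print(name,s.x,np.std(s.fun))
# antisymmetry: sum of fwd, rev mean interpolated
g=np.arange(14,48,.5);o=np.argsort(B[:,2])
m=(np.interp(g,A[:,2],A[:,4])+np.interp(g,B[o,2],B[o,4]))/2
best=[]
for c in np.arange(29,33,.1):
    h=np.arange(0,14.5,.5);q=np.interp(c+h,g,m)+np.interp(c-h,g,m);best.append((np.std(q),c,q.mean()))
print(min(best))
E
```

```text
fwd [31.4295  6.2919 15.3268 39.1633 -1.0193] 0.7718866946893796
rev [30.7788  5.9733 16.4691 18.1165  1.3369] 0.8961889854293973
both [30.84    6.249  16.5075 15.3854 -1.1345  1.2913] 0.9090779352915078
(np.float64(0.3960111426083104), np.float64(30.600000000000023), np.float64(0.005712736331571311))
```

All the estimates put the crest at a crank angle of 30.6–31.4°. I'll approach 30.9° going forward.

```bash
sed -i 's/^LOG=.*/LOG="log5.txt"/' h.py; python3 - <<'E'
from h import *
for a in (374,379,384,388,389.7,390.7): r=step(a,.0519,.02)
robot.dwell(.3)
for k in range(3):
    act=ang(robot.read_position()); print('act',act,robot.read_force())
    if abs(act-30.9)<.15: break
    a+=30.9-act; step(a,.0519,.01); robot.dwell(.15)
print(robot.read_t())
E
```

```text
31.71 374.00 14.08 52.00 -2.79 1.31 5.74
32.08 379.00 18.25 52.01 -6.07 1.91 5.41
32.46 384.00 23.37 52.00 -5.00 1.23 5.58
32.79 388.00 27.78 52.00 -2.46 1.77 4.87
33.04 389.70 29.99 51.97 -0.35 0.95 5.89
33.29 390.70 30.47 51.99 -4.44 1.24 5.64
act 30.481215460030437 [ 4.1965 -3.4504  4.6016]
33.84 391.12 30.61 51.98 -6.23 1.31 4.62
act 30.575962101314182 [ 4.1942 -4.6839  4.5992]
34.24 391.44 30.63 51.98 -8.38 1.85 4.06
act 30.63573530481535 [ 4.9278 -6.7607  3.9017]
34.64 391.71 30.69 51.98 -8.84 2.32 3.33
34.7917
```

```bash
python3 - <<'E'
from h import *
for a in (390,388,386.5,388,389.4,390.9): r=step(a,.0519,.015)
E
```

```text
35.04 390.00 30.43 52.00 -1.70 0.33 6.10
35.31 388.00 28.75 51.97 -0.37 1.81 6.78
35.56 386.50 27.30 52.00 -1.05 1.36 5.93
35.81 388.00 28.18 51.97 -2.40 0.52 6.21
36.06 389.40 29.44 51.98 -2.68 0.59 5.23
36.31 390.90 31.23 51.99 -1.81 1.81 6.22
```

The TCP is at 31.2° with only 1.8 N along the turn, which matches the crest estimate for a forward approach. I'll release, lift and check.

```bash
python3 - <<'E'
from h import *
import cv2
robot.move_gripper(.45)
print(robot.read_t(),robot.read_position(),ang(robot.read_position()),robot.read_force())
p=robot.read_position()
robot.servo_line([p[0],p[1],.185],speed=.12)
# post geometry
t=np.radians(YAW-90);u=np.array([np.cos(t),np.sin(t)])
print('post',AX+.148*u)
q=AX+.205*u
robot.servo_line([q[0],q[1],.185],speed=.2)
robot.move_gripper(0.)
print(robot.read_t(),robot.read_force(),robot.read_position())
p,d=robot.grab_frame("side")
cv2.imwrite("pics/side2c.png",cv2.resize(p[100:300,190:430,::-1],None,fx=3,fy=3,interpolation=cv2.INTER_CUBIC))
p,d=robot.grab_frame("top")
cv2.imwrite("pics/top2c.png",cv2.resize(p[150:310,210:370,::-1],None,fx=3.75,fy=3.75,interpolation=cv2.INTER_CUBIC))
E
```

```text
36.9083 [0.6111 0.0835 0.1048] 30.990005564771828 [-0.1091 -0.6419  0.7436]
post [ 0.555  -0.0907]
39.8917 [-0.3365 -0.439   0.5994] [ 0.5505 -0.1475  0.185 ]
```

View pics/side2c.png

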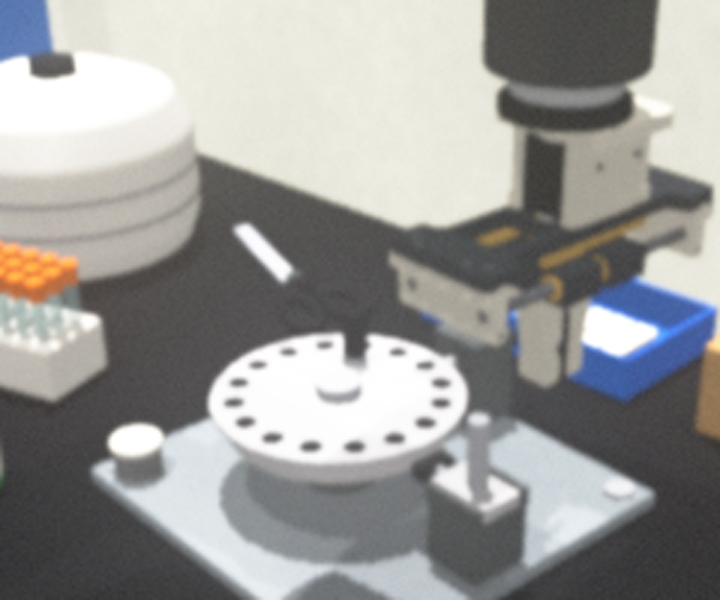

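View pics/top2c.png

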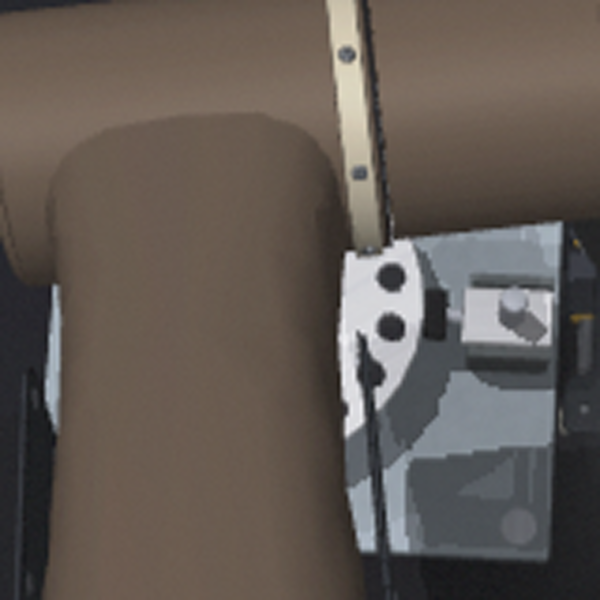

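The crank stayed put (side crop about (355,350)), and after opening the TCP read 30.99°. The post at top crop (515,300) is clear. Next I'll push the brake.

```bash
cat >> h.py <<'E'
tb=np.radians(YAW-90);UB=np.array([np.cos(tb),np.sin(tb)])
def bp(d,z,speed): q=AX+d*UB; robot.servo_line([q[0],q[1],z],R0,speed=speed)
E
python3 - <<'E'
from h import *
bp(.195,.185,.15);bp(.195,.096,.12)
f0=robot.read_force();print(robot.read_t(),robot.read_position(),f0)
bp(.172,.096,.04)
d=.172
for i in range(40):
    f=(robot.read_force()-f0);act=(robot.read_position()[:2]-AX)@UB
    print('%.2f cmd %.1f act %.2f F %.2f lat %.2f z %.2f'%(robot.read_t(),d*1e3,act*1e3,f[:2]@UB,f[:2]@np.array([-UB[1],UB[0]]),f[2]))
    if f[:2]@UB>4 : break
    d-=.0015; bp(d,.096,.015)
E
```

```text
41.1333 [ 0.5518 -0.1376  0.0966] [0.366  0.4014 0.5496]
41.86 cmd 172.0 act 171.84 F -0.08 lat -0.93 z -1.11
42.11 cmd 170.5 act 170.62 F -0.03 lat -0.26 z 0.34
42.36 cmd 169.0 act 169.00 F 0.79 lat -0.84 z -0.91
42.61 cmd 167.5 act 167.41 F 1.16 lat -0.84 z -0.17
42.86 cmd 166.0 act 165.91 F 0.94 lat -0.54 z -0.14
43.11 cmd 164.5 act 164.43 F 1.06 lat -0.55 z -0.11
43.36 cmd 163.0 act 163.18 F 2.61 lat -0.76 z -1.61
43.61 cmd 161.5 act 162.09 F 5.76 lat -0.25 z -0.72
```

```bash
python3 - <<'E'
from h import *
f0=np.array([.366,.4014,.55]);d=.1615
for i in range(40):
    act=(robot.read_position()[:2]-AX)@UB
    s=.0015 if act>.153 else .0007
    d-=s; bp(d,.096,.015)
    f=(robot.read_force()-f0);act=(robot.read_position()[:2]-AX)@UB
    print('%.2f cmd %.1f act %.2f F %.2f lat %.2f z %.2f'%(robot.read_t(),d*1e3,act*1e3,f[:2]@UB,f[:2]@np.array([-UB[1],UB[0]]),f[2]))
    if f[:2]@UB>19 or act<.1475: break
E
```

```text
43.86 cmd 160.0 act 160.64 F 5.63 lat -0.84 z -0.70
44.11 cmd 158.5 act 159.19 F 6.83 lat -1.16 z -1.10
44.36 cmd 157.0 act 157.72 F 6.82 lat 0.64 z -0.76
44.61 cmd 155.5 act 156.20 F 6.91 lat 0.53 z 0.07
44.86 cmd 154.0 act 154.71 F 7.08 lat 0.92 z -0.54
45.11 cmd 152.5 act 153.23 F 6.55 lat -0.06 z -1.11
45.36 cmd 151.0 act 151.77 F 7.09 lat 0.38 z -0.80
45.61 cmd 150.3 act 151.24 F 7.53 lat -0.66 z -0.88
45.86 cmd 149.6 act 150.65 F 8.32 lat 0.49 z -1.08
46.11 cmd 148.9 act 150.04 F 9.48 lat -0.13 z -0.60
46.36 cmd 148.2 act 149.44 F 10.01 lat 1.26 z -0.58
46.61 cmd 147.5 act 148.81 F 10.32 lat 0.92 z -1.07
46.86 cmd 146.8 act 148.69 F 14.00 lat 1.61 z -1.61
47.11 cmd 146.1 act 148.63 F 16.37 lat 2.68 z -1.51
47.36 cmd 145.4 act 148.52 F 20.33 lat 2.68 z -2.39
```

The push met a hard stop at about 148.6 mm, after roughly 14 mm of travel. I'll back off, move clear and look.

```bash
python3 - <<'E'
from h import *
import cv2
bp(.18,.096,.06);bp(.2,.2,.15)
robot.goto([.32,-.5,.227],Rz_(115))
print(robot.read_t(),robot.read_force(),robot.read_position())
p,d=robot.grab_frame("top")
cv2.imwrite("pics/top3c.png",cv2.resize(p[150:310,210:370,::-1],None,fx=3.75,fy=3.75,interpolation=cv2.INTER_CUBIC))
cv2.imwrite("pics/top3.png",p[:,:,::-1])
p,d=robot.grab_frame("side")
cv2.imwrite("pics/side3.png",p[:,:,::-1])
E
```

```text
50.5167 [-0.29    0.7266  0.0693] [ 0.3207 -0.4995  0.2268]
```

View pics/top3c.png

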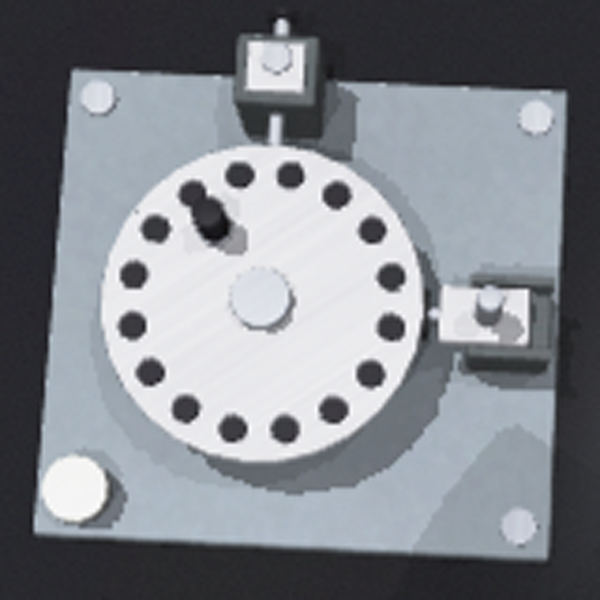

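View pics/side3.png

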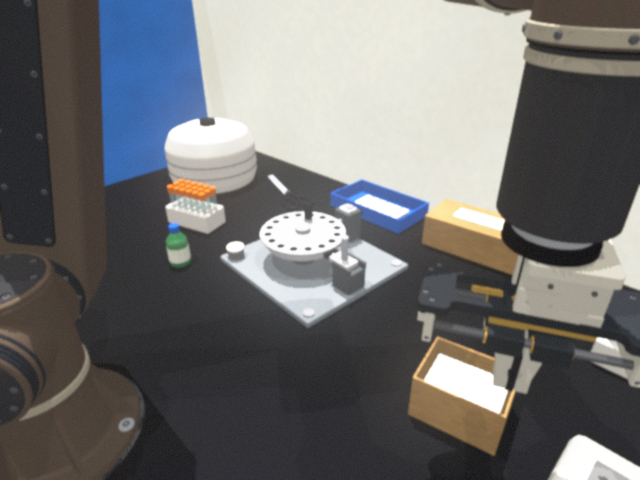

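```bash
python3 - <<'E'
from h import *
import cv2
print((tc(489,300,.129)-tc(515,300,.129))*1e3)
# plate rotation by registering top0 -> top3 on the hole ring
A=cv2.imread('pics/top0.png',0);B=cv2.imread('pics/top3.png',0)
c=robot.camera_info('top');f=240/np.tan(np.radians(c['vfov']/2));V=c['view']
th=np.arange(0,360,.5)
def ring(I,r):
    t=np.radians(th);P=np.c_[AX[0]+r*np.cos(t),AX[1]+r*np.sin(t),np.full(t.size,.086)]@V[:3,:3].T+V[:3,3]
    return cv2.remap(I,(f*P[:,0]/P[:,2]+c['cx']).astype('f4'),(f*P[:,1]/P[:,2]+c['cy']).astype('f4'),cv2.INTER_LINEAR).ravel().astype(float)
ph=[]
for I in (A,B):
    z=sum(np.sum(ring(I,r)*np.exp(-16j*np.radians(th))) for r in (.074,.077,.08)); ph.append(-np.degrees(np.angle(z))/16)
print(ph,'rot mod 22.5',(ph[1]-ph[0])%22.5,'TCP says',(30.99-156.4)%22.5)
E
```

```text
[ 0.4536 14.7923  0.    ]
[np.float64(10.075769265294868), np.float64(-2.2405572083312983)] rot mod 22.5 10.183673526373834 TCP says 9.58999999999999
```

```bash
python3 - <<'E'
from h import *
robot.job_done();print(robot.read_t())
E
```

```text
the job is handed in; nothing more can be done
the job is handed in; nothing more can be done
```

The carousel is standing with the high spot's crest at the feeler's tip, as best I could feel it, and the brake is pushed fully home. I handed the job in at about 50.6 s of the 72 s; no verdict was reported.

- **Finding the crest:** I held the crank at the fixed half-force grip and turned slowly. I passed over the whole rise and fall once forward and once back. The fits put the crest at a crank angle of 30.6–31.4° in the world frame, and I aimed for 30.9°.
- **Stopping on it:** On my first approach the carousel stuck at about 30.5–30.7° and the push built up to about 9 N. I backed off and approached again. It stopped at 31.2° with about 2 N on the grip, and the hand read 31.0° after letting go.
- **Brake:** The closed fingers pushed the post with 7–10 N, then met a hard stop about 14 mm along. I let the push rise to about 20 N to be sure it was home, which is above the 12 N you gave. The top camera shows the post moved about 14–15 mm.
- **Last checks:** The plate's turn measured from its ring of holes agrees with the hand's reading to 0.6°. This is only a coarse check, as it depends on the first crank reading. The feeler's tail is visibly out. The other things on the bench look unmoved and the arm is clear.
- **Disagreements:** While turning, I read only 1–2 N of steady drag against the 4 N given, probably because I read it at rest between steps. The side camera's positions were about 5 mm off the top camera's, so I used the top camera and then a circle fitted to the hand's own path.

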